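# Clip the bearing cover into the free slot of the transport rack

## Robot

A 7-joint arm with a two-finger parallel gripper is mounted at the origin on the work surface. World frame = base frame: x ahead of the robot, y to its left, z up, the work surface at z = 0. Lengths are in m, angles in rad, forces in N, time in s.
With the tool pointing down it reaches from about 0.425 to 0.925 m from the base axis. Payload 6.8 kg.
Tool frame: the origin (TCP) lies at the very end of the fingers, on their centre line; the grasp point (between the pads) lies grasp_offset behind it (grasp_offset is the distance from the TCP to the grasp point, in m); z points along the fingers, y is the direction in which the jaws open and shut (so a half turn about z gives the same grasp; the last joint's range is limited). The gripper opens to 85 mm and grips with 20 to 120 N. Pads are 22 mm wide; open, the fingers measure 114 mm over their backs; the gripper's body (76 mm by 85 mm) begins 54 mm behind the grasp point. The pads swing forward as they close: fully open they stand 13 mm farther back than shut.
Start: joints at [-1.439, 0.477, 0.022, 1.555, -0.011, 1.109, -0.083], TCP at [0.16, 0.656, 0.231] pointing down, gripper open.
Joint ranges: [-2.96, 2.96], [-0.34, 2.1], [-1.41, 1.46], [0.24, 2.44], [-1.37, 4.51], [0.17, 1.92], [-2.96, 2.96]. Speed limits (rad/s): [2.39, 2.39, 3.14, 3.14, 3.14, 3.14, 3.14].

## Interface

Orientations are given as a unit quaternion [w, x, y, z].
In Python, from station import * gives the robot as it stands.
- The arm moves only by the shell command python3 -m handwheel 'ROWS' [FORCE]. ROWS is JSON, one flat list of numbers, 7 for each row, row after row: the shift along the world's x, y, z in cm, then the turn, a rotation vector about the world's x, y, z in degrees, then the opening, from 0 (shut) to 1 (fully open). In form: [tx, ty, tz, ax, ay, az, fingers, tx, ty, tz, ax, ay, az, fingers, ...]. A call has 1 to 8 rows; each row is the pose to reach, as a shift and turn from the pose measured when the call began; what a row does not reach only later rows make up. A row lasts 1/12 s, in which the tool goes at most 41.7 mm and 7.16 degrees, less where a joint would pass 70% of its speed; a pose out of reach is approached as far as the arm can. A call with a gripper value outside its range is refused whole. The fingers move at their own pace and stop on an object; FORCE is the grip in N (left out, the last holds). Time passes only in rows, so rows that repeat a pose let the fingers close. It gives the time, the measured TCP pose, the force and the opening at its end, in the units of the state.
- get_obs(): the state, without advancing time (a new reading comes with each control period).
- read_camera(name): name is "scene" or "top" or "wrist"; returns the picture (400x640x3 uint8, red, green, blue); there is no depth.
- camera_info(name): a dict with "fx", "fy", "cx", "cy" (pixels), "R" (3x3) and "t" (3): a world point X has camera coordinates R X + t; the wrist camera has in their place "mount" (4x4, takes a point from camera to tool coordinates, whose origin is the TCP and whose axes are the flange's). Camera axes: x right, y down, z forward; pixel columns grow to the right and rows downward; lengths in m; the calibration is good to about 2 mm. A picture is of the moment at which its call begins: read the wrist's pose just before it. camera_info takes no time and is no camera call.
- hand_in(): hands the job in, once; it reports no verdict.
The state is a dict: "t": time; "q": joint angles; "joint_vel": joint speeds; "joint_torque": joint torques, N m; "eef_pos": TCP position; "tool_rot": TCP orientation; "contact_force": force on the tool from outside, world axes, zero at the start; "torque": the same for the moment, N m; "gripper_width": opening from 0.0 (shut) to 1.0 (fully open).
Only numpy, scipy, OpenCV 4.12 (cv2) and the standard library are available. Lean on these libraries where they do the work, as an engineer would, in place of code of your own. Each camera call takes 0.05 s, during which the arm holds its last target. There are 200 camera calls.

## Task

Take the wide cover plate with the round bore out of its grey block and load it upright into the one free slot of the blue transport rack: press it down between the two spring clips until it is fully home on the slot's floor, then let go. Press it in, do not drop or slam it, and leave the narrow blank standing in its own block.

Things in the scene. Friction and masses are not known exactly. Their poses are not given: they have to be found in the camera images.
- cover: Cover plate to load: aluminium, 120 mm wide (x), 10 thick (y), 130 high (z up), about 0.4 kg, 36 mm bore centred 69 up; upright in a grey block 30 high, the lowest 22 mm in its groove. Origin: middle of the lower edge. Lower corners slanted (92 wide at the foot, full width from 24 up); clip notches in the side edges, 30 to 46 up. Top 38 mm solid: grip there across y. Both ways round are equal.
- slot_seat (a point): Free slot of the blue rack: middle of its floor, where the cover's lower edge rests when home, 22 mm above the bench. x along the slot (cover's width), y across, z up. Black guide walls 96 mm long, 15 apart at the floor, 20 apart at 42 up, then lips flared to 45 apart at 60 up. Three slots, 80 mm apart along y, in any order; the other two hold fixed covers whose tops are 130 mm above this floor.
- slot_mouth (a point): Point 60 mm above slot_seat, at the level of the lips; same axes. At each end of the slot (55 mm along x either way) a steel leaf spring's nose reaches in 38 mm above the floor, its flared top 64 up. Let go, the cover stops on the noses with its lower edge about 18 mm above the floor; push it on with about 15 N; below about 12 mm it goes on easily until home, the noses in its side notches.
- blank: Bystander: narrow plain aluminium plate, 76 mm wide (x), 10 thick (y), 130 high (z up), no bore or notches, upright in a grey block like the cover's. Leave it standing there. Origin: middle of its lower edge.
There are look-alikes about, which are no part of the job. What is shaped like the cover but purple or turquoise is not meant.

How it is judged:
On the way:
1. the cover is lifted clear of its block (height (world z) of cover above 0.05 m), for 0.1 s.
At the end, for the whole second after the job is handed in: The cover stands released and at rest in the free slot: lower edge within 10 mm of the slot's floor, its middle within 15 mm of the slot's middle, within 10 degrees of the slot's direction and 14 degrees of upright; the narrow blank stands upright within 30 mm of where it was (z of cover in the frame of slot_seat between -0.01 and 0.01 m and horizontal distance between cover and slot_seat below 0.015 m and angle between the x axis of cover and the x axis of slot_seat, either way round below 0.175 rad and angle between cover's own z axis and vertical below 0.25 rad and linear speed of cover below 0.02 m/s and distance of blank from where it was at the start of the episode below 0.03 m and angle between blank's own z axis and vertical below 0.3 rad); the robot touches nothing.
It fails at once if the cover is dropped or slammed into the slot (faster than 0.5 m/s close over it) (linear speed of cover above 0.5 m/s and horizontal distance between cover and slot_seat below 0.05 m and z of cover in the frame of slot_seat below 0.07 m).
It fails at once if the narrow blank is lifted out or knocked over (distance of blank from where it was at the start of the episode above 0.04 m or angle between blank's own z axis and vertical above 0.5 rad).
It also fails if it takes over 45 s, if anything falls off the work surface, if the arm or the gripper's body presses on something with over 40 N, if the wrist force passes 120 N, or if a joint passes its speed limit or range.

## Working session

There is one attempt and no reset: what is moved stays moved. The work goes in short steps, Python scripts to look and compute and a shell command to move; the robot and the scene stay as the last step left them, time stands still between calls to the robot, and variables do not carry over. Pictures are saved under pics/ and viewed, on a budget of 10 in all, crops included, one or two more only if the job needs it, and the job is handed in when it is done.

```bash
ls; mkdir -p pics; python3 - <<'E'
from station import *
import cv2,json,numpy as np
o=get_obs();print({k:np.round(v,3).tolist() for k,v in o.items()})
for n in("top","scene"):
    im=read_camera(n);cv2.imwrite(f"pics/{n}0.png",im[:,:,::-1]);c=camera_info(n);print(n,{k:np.round(v,3).tolist() for k,v in c.items()})
print(camera_info("wrist"))
print(grasp_offset)
E
```

```text
pics
{'t': 0.0, 'q': [-1.439, 0.478, 0.022, 1.556, -0.011, 1.109, -0.083], 'joint_vel': [-0.0, 0.001, 0.0, 0.001, -0.002, -0.0, -0.0], 'joint_torque': [-0.001, -59.647, 1.608, -28.119, 0.013, 0.01, 0.0], 'eef_pos': [0.16, 0.655, 0.23], 'tool_rot': [-0.0, 0.12, 0.993, -0.001], 'contact_force': [0.266, 0.743, -0.299], 'torque': [0.047, 0.048, 0.022], 'gripper_width': 1.002}
top {'fx': 418.303, 'fy': 418.303, 'cx': 321.328, 'cy': 200.749, 'R': [[0.012, -1.0, -0.025], [-0.993, -0.009, -0.118], [0.117, 0.027, -0.993]], 't': [0.003, 0.423, 1.16]}
scene {'fx': 366.239, 'fy': 366.239, 'cx': 325.973, 'cy': 199.029, 'R': [[0.593, 0.805, -0.02], [0.591, -0.452, -0.668], [-0.546, 0.384, -0.744]], 't': [-0.258, -0.208, 1.112]}
{'fx': 339.4060672141991, 'fy': 339.4060672141991, 'cx': 332.65907812307296, 'cy': 197.51563172193391, 'mount': array([[-9.71537589e-04, -9.60742959e-01, -2.77438322e-01,
         6.99589646e-02],
       [ 9.99999298e-01, -1.12153933e-03,  3.81973582e-04,
        -1.27112581e-03],
       [-6.78136420e-04, -2.77437756e-01,  9.60743374e-01,
        -1.41601096e-01],
       [ 0.00000000e+00,  0.00000000e+00,  0.00000000e+00,
         1.00000000e+00]])}
0.0187
```

View pics/top0.png

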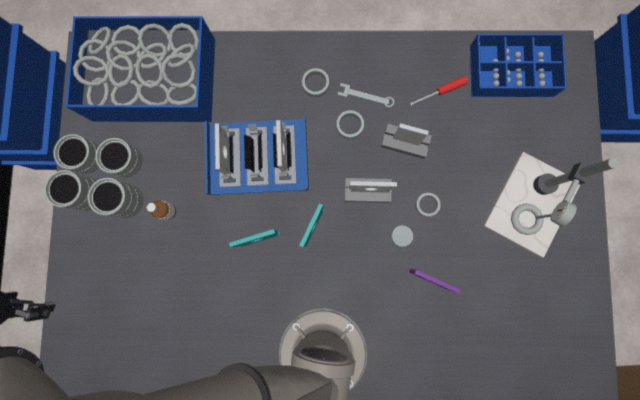

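View pics/scene0.png

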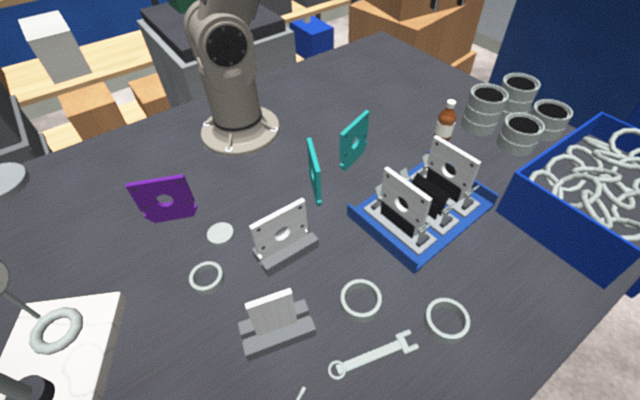

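The top view shows the rack at (257,157) with its left and right slots filled, so the middle slot at about (253,155) is free.

Candidates for the cover:
- (370,188) is a grey plate with a bore in a grey block.
- (407,135) is a narrow plain plate, which is the blank.
- (254,239) and (311,226) are turquoise, and (435,281) is purple. None of these is meant.
- The two plates in the rack are fixed.

The plate at (370,188) fits: it is wide, has a bore and is unpainted. I'll confirm it in an enlarged crop.

```bash
python3 - <<'E'
import cv2,numpy as np
t=cv2.imread("pics/top0.png");s=cv2.imread("pics/scene0.png")
a=t[165:215,335:405];b=t[115:200,200:315];c=s[190:275,240:330]
f=lambda i,k:cv2.resize(i,None,fx=k,fy=k,interpolation=cv2.INTER_CUBIC)
a=f(a,5);b=f(b,6);c=f(c,2.9)
W=np.zeros((600,800,3),np.uint8);
b=cv2.resize(t[115:200,200:315],(460,340),interpolation=cv2.INTER_CUBIC) # x4
W[:a.shape[0],:a.shape[1]]=a;W[:c.shape[0],400:400+c.shape[1]]=c;W[255:595,:460]=b
cv2.imwrite("pics/crop1.png",W)
E
```

```text
(no output)
```

View pics/crop1.png

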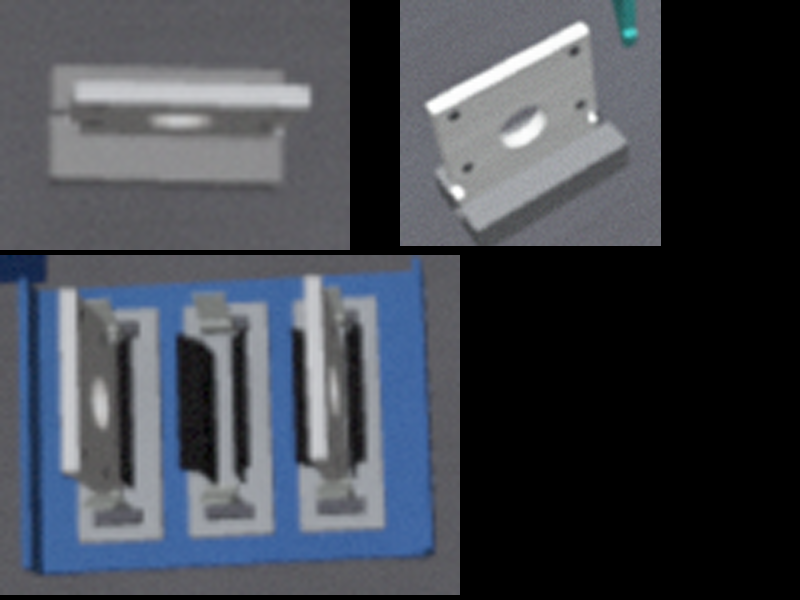

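The crop confirms it: a bored, unpainted cover with its bright top edge from (350,184) to (397,184). The middle slot is empty, between fixed tops at (217,147) and (279,144). I'll measure those three bright top faces.

```bash
cat > h.py <<'E'
import cv2,numpy as np
from station import *
def cast(u,v,z,c,R=None,C=None):
    if R is None: R=np.array(c["R"]).T; C=-R@np.array(c["t"])
    d=R@np.array([(u-c["cx"])/c["fx"],(v-c["cy"])/c["fy"],1]); return C+d*(z-C[2])/d[2]
def strip(im,box,z,c,thr,R=None,C=None):
    u0,v0,u1,v1=box
    g=cv2.cvtColor(im,cv2.COLOR_BGR2GRAY)[v0:v1,u0:u1]
    _,m=cv2.threshold(g,thr,255,cv2.THRESH_BINARY)
    cs,_=cv2.findContours(m,cv2.RETR_EXTERNAL,cv2.CHAIN_APPROX_NONE)
    k=max(cs,key=cv2.contourArea)
    P=np.array([cast(*p,z,c,R,C)[:2] for p in k[:,0]+[u0,v0]],np.float32)
    (cx,cy),(w,h),a=cv2.minAreaRect(P); b=cv2.boxPoints(((cx,cy),(w,h),a))
    e=b[1]-b[0] if np.linalg.norm(b[1]-b[0])>np.linalg.norm(b[2]-b[1]) else b[2]-b[1]
    return np.round([cx,cy],4),np.round([max(w,h),min(w,h)],4),round(np.degrees(np.arctan2(e[1],e[0]))%180,2)
E
python3 - <<'E'
from h import *
im=cv2.imread("pics/top0.png");c=camera_info("top")
for thr in(175,190,205):
  for n,b,z in(("cover",(335,170,410,215),.138),("L",(205,115,235,180),.152),("R",(268,115,295,180),.152),("blank",(380,110,440,160),.138)):
    print(thr,n,*strip(im,b,z,c,thr))
E
```

```text
175 cover [ 0.4564 -0.128 ] [0.1178 0.0089] 88.74
175 L [0.5483 0.2764] [0.1165 0.0078] 2.42
175 R [0.5584 0.1162] [0.1139 0.0093] 4.47
175 blank [ 0.6006 -0.2336] [0.0726 0.0086] 74.77
190 cover [ 0.4562 -0.128 ] [0.1127 0.0071] 89.01
190 L [0.5483 0.2751] [0.1113 0.0052] 2.4
190 R [0.5571 0.1165] [0.1112 0.0063] 3.96
190 blank [ 0.6007 -0.2327] [0.0695 0.0061] 74.45Traceback (most recent call last):
  File "<stdin>", line 5, in <module>
  File "h.py", line 11, in strip
    k=max(cs,key=cv2.contourArea)
ValueError: max() iterable argument is empty
```

```bash
python3 -m handwheel '[29,-35,2,0,0,-50,1, 29,-35,2,0,0,-50,1, 29,-35,2,0,0,-50,1, 29,-35,2,0,0,-50,1, 29,-35,2,0,0,-50,1, 29,-35,2,0,0,-50,1, 29,-35,2,0,0,-50,1, 29,-35,2,0,0,-50,1]' 90; python3 -c "
from h import *
print(np.round(get_obs()['q'],2))"
```

```text
t: 0.77
eef_pos: [0.3733, 0.3971, 0.2452]
tool_rot: [-0.0, 0.531, 0.848, -0.001]
contact_force: [0.3, 1.3, -0.2]
gripper_width: 1.003
[-1.18  0.25  0.3   1.87 -0.09  1.04 -0.39]
```

```bash
python3 -m handwheel '[8,-14,0,0,0,-27,1, 8,-14,0,0,0,-27,1, 8,-14,0,0,0,-27,1, 8,-14,0,0,0,-27,1, 8,-34,0,0,0,-27,1, 8,-34,0,0,0,-27,1, 8,-34,0,0,0,-27,1, 8,-34,0,0,0,-27,1]'; python3 -c "
from h import *
print(np.round(get_obs()['q'],2))"
```

```text
t: 1.43
eef_pos: [0.4527, 0.0884, 0.2449]
tool_rot: [-0.001, 0.714, 0.7, -0.001]
contact_force: [1.4, -0.0, 0.5]
gripper_width: 1.0
[-0.84  0.1   0.56  2.06 -0.07  1.   -0.27]
```

```bash
python3 -m handwheel '[0.3,-21.6,0,0,0,0,1, 0.3,-21.6,0,0,0,0,1, 0.3,-21.6,0,0,0,0,1, 0.3,-21.6,0,0,0,0,1, 0.3,-21.6,0,0,0,0,1, 0.3,-21.6,0,0,0,0,1, 0.3,-21.6,0,0,0,0,1, 0.3,-21.6,0,0,0,0,1]'; python3 - <<'E'
from h import *
o=get_obs();print(np.round(o['q'],2),np.round(o['eef_pos'],4),np.round(o['tool_rot'],4))
im=read_camera("wrist")[:,:,::-1].copy();cv2.imwrite("pics/w1.png",im)
E
```

```text
t: 2.1
eef_pos: [0.4553, -0.1278, 0.2447]
tool_rot: [-0.001, 0.714, 0.7, -0.001]
contact_force: [-1.1, 1.2, -0.4]
gripper_width: 1.001
[-0.53  0.14  0.75  2.04 -0.11  1.    0.25] [ 0.4553 -0.1278  0.2447] [-0.0011  0.7145  0.6997 -0.0011]
```

View pics/w1.png

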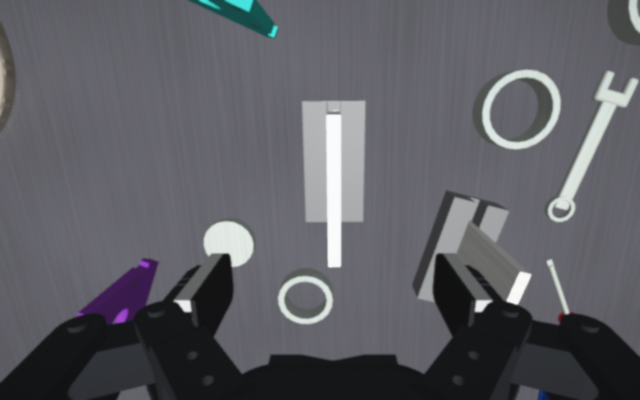

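The cover's top edge runs from (334,112) to (334,267), midway between the jaws. The blank at (500,270) is clear of the right finger. I'll measure the cover here.

```bash
python3 - <<'E'
from h import *
from scipy.spatial.transform import Rotation as Ro
im=cv2.imread("pics/w1.png");c=camera_info("wrist");o=get_obs()
w,x,y,z=o['tool_rot'];T=np.eye(4);T[:3,:3]=Ro.from_quat([x,y,z,w]).as_matrix();T[:3,3]=o['eef_pos']
M=T@c["mount"];print(np.degrees(np.arctan2(T[1,1],T[0,1])))
for thr in(215,230):print(*strip(im,(300,100,370,280),.138,c,thr,M[:3,:3],M[:3,3]))
E
```

```text
-1.064525519273082
[ 0.4558 -0.1273] [0.1188 0.0103] 89.22
[ 0.4559 -0.1273] [0.1187 0.01  ] 89.22
```

```bash
python3 -m handwheel '[0,0,-4,0,0,0.3,1, 0,0,-8,0,0,0.3,1, 0,0,-11,0,0,0.3,1, 0,0,-13,0,0,0.3,1, 0,0,-14.3,0,0,0.3,1, 0,0,-14.3,0,0,0.3,1, 0,0,-14.3,0,0,0.3,0, 0,0,-14.3,0,0,0.3,0]' 90;  python3 -m handwheel '[0,0,0,0,0,0,0, 0,0,0,0,0,0,0, 0,0,0,0,0,0,0, 0,0,0,0,0,0,0, 0,0,0,0,0,0,0, 0,0,0,0,0,0,0, 0,0,0,0,0,0,0, 0,0,0,0,0,0,0]'
```

```text
t: 2.82
eef_pos: [0.4563, -0.1258, 0.1024]
tool_rot: [-0.001, 0.711, 0.703, -0.001]
contact_force: [-0.3, 0.2, -0.1]
gripper_width: 0.746
t: 3.48
eef_pos: [0.4565, -0.1257, 0.103]
tool_rot: [-0.001, 0.711, 0.703, -0.0]
contact_force: [-1.6, 1.9, 6.9]
gripper_width: 0.105
```

```bash
python3 -m handwheel '[0,0,0.5,0,0,0,0, 0,0,1.5,0,0,0,0, 0,0,3,0,0,0,0, 0,0,5,0,0,0,0, 0,0,7,0,0,0,0, 0,0,9,0,0,0,0, 0,0,11,0,0,0,0, 0,0,11,0,0,0,0]';  python3 -c "
from h import *
o=get_obs();print(np.round(o['q'],2),np.round(o['tool_rot'],3))"
```

```text
t: 4.15
eef_pos: [0.4584, -0.1266, 0.2167]
tool_rot: [0.001, 0.712, 0.703, 0.002]
contact_force: [1.7, 0.1, -3.6]
gripper_width: 0.11
[-0.52  0.19  0.76  2.07 -0.16  0.93  0.31] [0.001 0.712 0.703 0.002]
```

```bash
python3 -m handwheel '[0.5,1,2,0,0,5,0, 1,3,4,0,0,11,0, 2,5,6,0,0,17,0, 3,7,6.5,0,0,23,0, 4,9,6.5,0,0,29,0, 5,11,6.5,0,0,35,0, 6,13,6.5,0,0,41,0, 7,15,6.5,0,0,47,0]';  python3 -m handwheel '[0.3,2,0,0,0,6,0, 0.6,4,0,0,0,12,0, 1,6,0,0,0,18,0, 1.4,8,0,0,0,24,0, 1.8,10,0,0,0,30,0, 2,12,0,0,0,36,0, 2.2,14,0,0,0,41,0, 2.4,15.5,0,0,0,45,0]'; python3 -c "
from h import *
o=get_obs();print(np.round(o['q'],2),np.round(o['tool_rot'],4));a,b=o['tool_rot'][1:3];print(np.degrees(np.arctan2(b*b-a*a,2*a*b)))"
```

```text
t: 4.82
eef_pos: [0.5281, 0.0243, 0.2809]
tool_rot: [-0.001, 0.37, 0.929, 0.002]
contact_force: [-0.0, -0.7, -2.8]
gripper_width: 0.102
t: 5.48
eef_pos: [0.5513, 0.1811, 0.2797]
tool_rot: [-0.002, -0.016, 1.0, 0.002]
contact_force: [-0.1, 0.3, -3.9]
gripper_width: 0.101
[-0.72  0.29  0.37  1.75 -0.12  1.13  1.29] [-0.0023 -0.0165  0.9999  0.0015]
91.88928935353995
```

```bash
python3 -m handwheel '[0,0.8,0,0,0,1,0, 0,1.5,0,0,0,1.5,0, 0,1.5,0,0,0,1.5,0, 0,1.5,0,0,0,1.5,0]'; python3 - <<'E'
from h import *
o=get_obs();print(np.round(o['eef_pos'],4),np.round(o['tool_rot'],4).tolist())
w=read_camera("wrist")[:,:,::-1];s=read_camera("scene")[:,:,::-1];t=read_camera("top")[:,:,::-1]
for n,i in(("w2",w),("s2",s),("t2",t)):cv2.imwrite(f"pics/{n}.png",i)
E
```

```text
t: 5.82
eef_pos: [0.551, 0.1953, 0.2794]
tool_rot: [-0.003, -0.029, 1.0, 0.001]
contact_force: [0.0, -0.9, -2.6]
gripper_width: 0.102
[0.551  0.1953 0.2794] [-0.0026, -0.0287, 0.9996, 0.001]
```

View pics/w2.png

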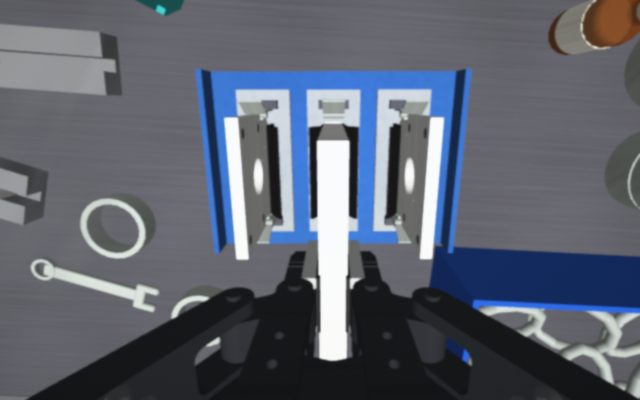

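View pics/s2.png

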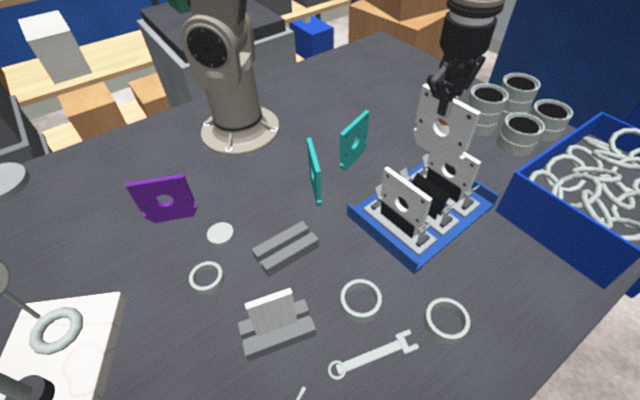

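The held cover hangs over the middle slot, with its top edge from (332,138) to (332,360). The fixed tops are at (237,188) and (432,188). The scene view shows the cover's block empty and the blank still standing at (272,312). Next I'll measure the cover against the slot in this one view.

```bash
python3 - <<'E'
from h import *
from scipy.spatial.transform import Rotation as Ro
im=cv2.imread("pics/w2.png");c=camera_info("wrist");o=get_obs()
w,x,y,z=o['tool_rot'];T=np.eye(4);T[:3,:3]=Ro.from_quat([x,y,z,w]).as_matrix();T[:3,3]=o['eef_pos']
M=T@c["mount"];print(T[:3,2],np.degrees(np.arctan2(T[1,1],T[0,1])))
for n,b,zz in(("A",(220,110,250,265),.152),("B",(415,110,445,265),.152),("held",(305,130,360,370),.314)):
  for thr in (215,230):print(n,*strip(im,b,zz,c,thr,M[:3,:3],M[:3,3]))
E
```

```text
[-0.0045621   0.00233971 -0.99998686] 93.24259924973944
A [0.558  0.1151] [0.1186 0.0101] 3.29
A [0.558 0.115] [0.1186 0.0096] 3.25
B [0.5493 0.2745] [0.1189 0.0101] 3.27
B [0.5493 0.2744] [0.1189 0.0096] 3.27
held [0.5352 0.1915] [0.0826 0.0125] 3.16
held [0.5351 0.1923] [0.0826 0.0105] 3.71
```

```bash
python3 -m handwheel '[0.05,0.05,-1.5,0,0,0,0, 0.1,0.05,-3.5,0,0,0,0, 0.1,0.05,-5.5,0,0,0,0, 0.1,0.05,-7.5,0,0,0,0, 0.1,0.05,-9,0,0,0,0, 0.1,0.05,-10.5,0,0,0,0, 0.1,0.05,-12,0,0,0,0, 0.1,0.05,-13,0,0,0,0]' 110; python3 -c "
from h import *
for n in('scene','wrist'):cv2.imwrite('pics/%s3.png'%n,read_camera(n)[:,:,::-1])
a=cv2.imread('pics/scene3.png')[90:270,340:510];cv2.imwrite('pics/s3c.png',cv2.resize(a,None,fx=3,fy=3,interpolation=cv2.INTER_CUBIC))"
```

```text
t: 6.63
eef_pos: [0.552, 0.194, 0.1486]
tool_rot: [-0.003, -0.028, 1.0, 0.001]
contact_force: [-0.5, -0.2, -3.4]
gripper_width: 0.105
```

View pics/s3c.png

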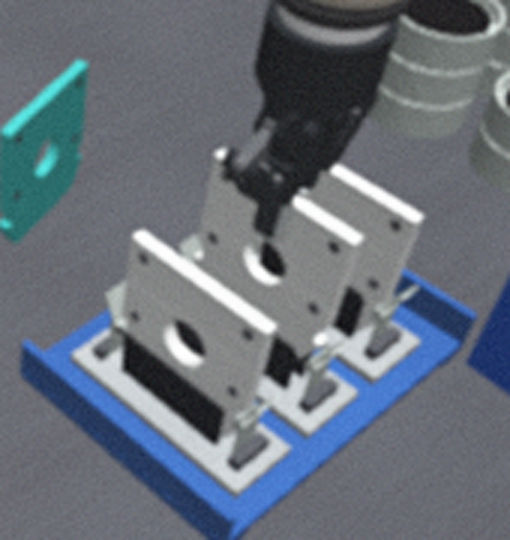

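The cover is in the middle slot, between the clips, about 3 cm high and with no contact yet. I'll press it in gently.

```bash
python3 -m handwheel '[0,0,-0.4,0,0,0,0, 0,0,-0.8,0,0,0,0, 0,0,-1.2,0,0,0,0, 0,0,-1.5,0,0,0,0, 0,0,-1.8,0,0,0,0, 0,0,-2,0,0,0,0, 0,0,-2,0,0,0,0]'
```

```text
t: 7.32
eef_pos: [0.552, 0.1946, 0.1291]
tool_rot: [-0.003, -0.028, 1.0, 0.001]
contact_force: [-0.5, -1.0, 0.5]
gripper_width: 0.102
```

```bash
python3 -m handwheel '[0,0,-0.2,0,0,0,0, 0,0,-0.4,0,0,0,0, 0,0,-0.6,0,0,0,0, 0,0,-0.8,0,0,0,0, 0,0,-1,0,0,0,0, 0,0,-1.1,0,0,0,0, 0,0,-1.2,0,0,0,0, 0,0,-1.2,0,0,0,0]'
```

```text
t: 7.98
eef_pos: [0.5518, 0.1945, 0.1174]
tool_rot: [-0.003, -0.028, 1.0, 0.001]
contact_force: [-2.7, -0.6, 1.3]
gripper_width: 0.099
```

```bash
python3 -m handwheel '[0,0,-0.1,0,0,0,0, 0,0,-0.2,0,0,0,0, 0,0,-0.3,0,0,0,0, 0,0,-0.3,0,0,0,0]'; python3 -m handwheel '[0,0,-0.15,0,0,0,0, 0,0,-0.3,0,0,0,0, 0,0,-0.3,0,0,0,0]'
```

```text
t: 8.32
eef_pos: [0.5519, 0.1946, 0.1173]
tool_rot: [-0.003, -0.028, 1.0, 0.002]
contact_force: [-10.5, -2.3, 24.1]
gripper_width: 0.103
t: 8.57
eef_pos: [0.5523, 0.1949, 0.1172]
tool_rot: [-0.003, -0.027, 1.0, 0.003]
contact_force: [-10.0, -3.1, 25.1]
gripper_width: 0.101
```

There is a firm stop at TCP z = 0.117, exactly the predicted home height. I'll unload, open and go straight up.

```bash
python3 -m handwheel '[0,0,0,0,0,0,0, 0,0,0,0,0,0,0.5, 0,0,0,0,0,0,0.5, 0,0,0,0,0,0,0.5, 0,0,0,0,0,0,0.5, 0,0,0,0,0,0,0.5, 0,0,0,0,0,0,0.5, 0,0,0,0,0,0,0.5]'; python3 -m handwheel '[0,0,0.5,0,0,0,0.5, 0,0,1.5,0,0,0,0.5, 0,0,3,0,0,0,0.5, 0,0,5,0,0,0,0.5, 0,0,8,0,0,0,0.5, 0,0,11,0,0,0,0.5, 0,0,14,0,0,0,0.5, 0,0,16,0,0,0,0.5]'; python3 -m handwheel '[0,0,0,0,0,0,0.5, 0,0,0,0,0,0,0.5]'; python3 - <<'E'
from h import *
from scipy.spatial.transform import Rotation as Ro
o=get_obs();im=read_camera("wrist")[:,:,::-1].copy();s=read_camera("scene")[:,:,::-1].copy();c=camera_info("wrist")
cv2.imwrite("pics/w4.png",im);cv2.imwrite("pics/s4.png",s)
w,x,y,z=o['tool_rot'];T=np.eye(4);T[:3,:3]=Ro.from_quat([x,y,z,w]).as_matrix();T[:3,3]=o['eef_pos']
M=T@c["mount"]
for n,b in(("A",(210,90,270,290)),("mid",(300,90,370,290)),("B",(395,90,450,290))):print(n,*strip(im,b,.152,c,220,M[:3,:3],M[:3,3]))
f=lambda i:cv2.resize(i,None,fx=2,fy=2,interpolation=cv2.INTER_CUBIC)
a=s[100:380,230:510];W=np.hstack([cv2.resize(a,(400,400),interpolation=cv2.INTER_CUBIC),im[:400,120:520]]);cv2.imwrite("pics/end.png",W)
E
```

```text
t: 9.23
eef_pos: [0.5523, 0.1948, 0.1171]
tool_rot: [-0.003, -0.027, 1.0, 0.003]
contact_force: [0.7, -0.4, 0.4]
gripper_width: 0.496
t: 9.9
eef_pos: [0.5533, 0.1949, 0.2813]
tool_rot: [-0.001, -0.027, 1.0, 0.003]
contact_force: [-0.5, 0.1, -0.2]
gripper_width: 0.497
t: 10.07
eef_pos: [0.5544, 0.195, 0.2839]
tool_rot: [0.001, -0.027, 1.0, 0.005]
contact_force: [0.0, 0.3, -0.6]
gripper_width: 0.499
A [0.5576 0.1157] [0.1193 0.0103] 3.34
mid [0.5458 0.1946] [0.1374 0.0383] 4.13
B [0.5483 0.2749] [0.1188 0.0103] 3.32
```

View pics/end.png

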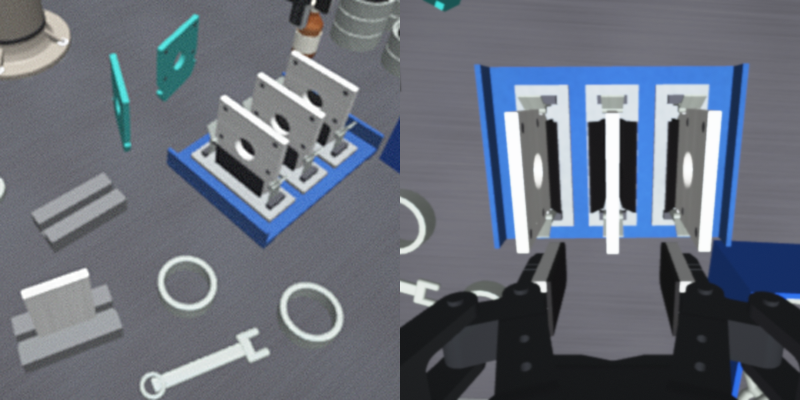

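The cover stands level with the two fixed ones, its top from about (332,112) to (332,253) in the wrist view, and the blank is standing. The "mid" mask merged with the bright clip, so I'll remeasure with a tighter box and then hand in.

```bash
python3 - <<'E'
from h import *
from scipy.spatial.transform import Rotation as Ro
o=get_obs();im=cv2.imread("pics/w4.png");c=camera_info("wrist")
w,x,y,z=o['tool_rot'];T=np.eye(4);T[:3,:3]=Ro.from_quat([x,y,z,w]).as_matrix();T[:3,3]=o['eef_pos']
M=T@c["mount"]
for t in(225,240):print(*strip(im,(320,108,345,262),.152,c,t,M[:3,:3],M[:3,3]))
print(o['contact_force'],np.abs(o['joint_vel']).max());print(hand_in())
E
```

```text
[0.5518 0.1937] [0.1176 0.0186] 3.03
[0.5514 0.1935] [0.1167 0.0101] 3.3
[ 0.97964158 -0.39132174 -0.4147048 ] 0.018801117051290343
the job is handed in; nothing more can be done
None
```

I took the wide bored cover out of its block, pressed it down between the clips of the free middle slot until it stopped firmly, released it and handed in at about 10 s. No verdict was reported.

**Seating:** The tool stopped at z = 0.117 m under about 25 N, which is the height predicted for the cover's lower edge on the slot floor. I did not separately measure the lower edge.

**Position and angle:** After release the cover's top edge measured 117 x 10 mm at (0.551, 0.194) and 3.3°. The slot middle, taken halfway between the two fixed covers in the same view, is (0.553, 0.195) at 3.3°. That puts the cover about 2 mm off, with no measurable turn.

**Other checks:** The gripper is about 13 cm above the cover with no contact force left. In the last scene picture the blank still stands in its block; I judged that by eye and did not remeasure its position.

**Checks that disagreed:**
- The first measurement of the seated cover merged with a bright clip (137 x 38 mm). I redid it with a tighter box and a higher threshold.
- During the final press I saw about 10 N of sideways force, which was gone after release.
- While the cover was held, the camera put it about 2 mm off the tool position in y. That is within calibration error.

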